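# Wedge up the sagging tray of a levelling table and hold it

### The job

The tray of the blue levelling table has to be held up while a colleague resets its rest. Take the orange levelling wedge by its black handle and, with the wedge flat on the bench, push it thin end first and squarely under the middle of the tray's yellow front edge until the edge just lifts off its rest, by about 5 mm, never much more. Do not touch the tray with the gripper, leave the other things where they stand, and finish still gripping the wedge with the tray resting on it: do not let go.

Things in the scene. Friction and masses are not known exactly. Their poses are not given: they have to be found in the camera images.
- stand: Fixed blue frame of the levelling table, 160 mm wide (y), open in front. Origin: middle of its footprint, 0 to 6 mm below the bench surface (differs per start), so the gap under the tray's edge is 18 to 12 mm: feel for contact. +x points level from the yellow front edge to the hinge, the way the wedge must travel; z up. Its side rails under the tray leave 130 mm free between them.
- tray: Alloy tray 160x160x10 mm with a fixed rack of black-capped tubes at its back (tops 44 mm above the tray's underside, from 102 mm behind the front edge). 0.6 to 1.2 kg; 2.5 to 5 N on the front edge. Hinged at the back; rests down at the start, falls back if let go. Origin: on the hinge axis at underside height, 80 mm along stand +x, 18 mm above the stand's origin; axes as the stand's when down.
- tray_edge (a point): Middle of the tray's yellow front edge, on its underside: 160 mm in front of the hinge, 80 mm along the stand's -x from the stand's origin, 18 mm above that origin when the tray is down; its rise is the lift. The edge is a round bar of 5 mm radius; its front face is 5 mm further forward.
- wedge: Loose orange wedge, 160 g, 130 mm long (x), 40 mm wide (y), flat on the bench. Origin on the underside. +x points to the thin end: nose at x=+62 mm, 5 mm thick; the top climbs 1 mm per 4 mm to 25 mm thick at x=-18 mm, then level to the back end at x=-68 mm. So 20 mm of travel past first contact lifts the edge about 5 mm. It takes a push of up to about 10 N.
- tip_box: Bystander: white pipette-tip box with a blue lid, 88 x 121 x 65 mm, origin in the middle of its underside. On the other side of the levelling table from the wedge. Leave it alone.
- bottle: Bystander: amber bottle with a black cap, 84 mm wide, 170 mm high, origin in the middle of its underside. Leave it alone.
- jar: Bystander: white jar with a red cap, 64 mm wide, 75 mm high, origin in the middle of its underside. Leave it alone.
- wedge_grip (a point): Middle of the wedge's black handle, an upright fin at wedge x=-48 mm, y=0, at 50 mm above the underside: 28 mm long (x), 16 mm wide (y), from 25 to 72 mm above the underside. Grip it from above across its 16 mm.
Things that resemble listed ones, but are neither listed nor needed, are in the scene too. There is more than one size of the wedge; the job needs the smallest.

How it is judged:
By the outcome, as a careful person would: the job done as asked, in the order asked, and still so for the second after the job is handed in, while the arm keeps its last pose, push and grip.
It also fails if it takes over 54 s, if anything falls off the work surface, if the arm or the gripper's body presses on something with over 40 N, if the wrist force passes 120 N, or if a joint passes its speed limit or range.

### The arm

A 7-joint arm with a two-finger parallel gripper is mounted at the origin on the work surface. World frame = base frame: x ahead of the robot, y to its left, z up, the work surface at z = 0. Lengths are in m, angles in degrees, forces in N, time in s.
With the tool pointing down it reaches from about 0.425 to 0.875 m from the base axis. Payload 8.4 kg.
Tool frame: the origin (TCP) lies midway between the tips of the shut fingers; the grasp point (between the pads) lies 19 mm behind it (grip_depth is the distance from the TCP to the grasp point, in m); x points along the fingers, y is the direction in which the jaws open and shut, and the axes are right-handed (so a half turn about x gives the same grasp; the last joint's range is limited). The gripper opens to 85 mm and grips with 20 to 120 N. Pads are 22 mm wide; open, the fingers measure 114 mm over their backs; the gripper's body (76 mm by 85 mm) begins 54 mm behind the grasp point. The pads swing forward as they close: fully open they stand 13 mm farther back than shut.
Start: joints at [60.722, 19.091, 2.286, 83.961, -0.768, 76.965, -3.352], TCP at [0.26, -0.596, 0.231] pointing down, gripper open.
Joint ranges: [-147.57, 147.57], [-21.85, 119.76], [-74.77, 79.35], [14.55, 137.4], [-85.83, 265.84], [4.83, 119.75], [-152.11, 152.11]. Speed limits (degrees/s): [127.2, 127.2, 159.86, 159.86, 180, 180, 180].

### API

Orientations are given as a 3x3 rotation matrix whose columns are the frame's x, y, z axes.
In Python, from workcell import observe, snapshot, camera_params, job_done, grip_depth gives the robot as it stands.
- The arm moves only by the shell command python3 -m pendant 'ROWS' [OPENING]. ROWS is JSON, a list of rows, each a list of 2 entries, a list of its own where there are three numbers: the shift along the tool's x, y, z in units of 25 mm (1.0 is 25 mm), then the turn about the tool's x in units of 10 degrees (1.0 is 10 degrees). In form: [[[dx, dy, dz], roll], ...]. A call has 1 to 8 rows; each row is the pose to reach, as a shift and turn from the pose commanded when the call began, along the tool's axes at that moment; what a row does not reach only later rows make up. A row lasts 1/8 s, in which the tool goes at most 62.5 mm and 10.7 degrees, less where a joint would pass 70% of its speed; a pose out of reach is approached as far as the arm can. A call with a gripper value outside its range is refused whole. OPENING is the finger opening in mm, from 0 to 85.4, set as the call begins (- or left out, the last holds). The fingers move at their own pace and stop on an object; the grip force is fixed at half the most. Time passes only in rows, so rows that repeat a pose let the fingers close. It gives the time, the measured TCP pose, the force and the opening at its end, in the units of the state.
- observe(): the state, without advancing time (a new reading comes with each control period).
- snapshot(name): name is "side" or "top"; returns the picture (400x640x3 uint8, red, green, blue); there is no depth.
- camera_params(name): a dict with "camera_matrix" (3x3 intrinsics, pixels), "pose" (4x4, takes a point from camera to world coordinates). Camera axes: x right, y down, z forward; pixel columns grow to the right and rows downward; lengths in m; the calibration is good to about 2 mm. A picture is of the moment at which its call begins. camera_params takes no time and is no camera call.
- job_done(): hands the job in, once; it reports no verdict.
The state is a dict: "t": time; "joint_positions": joint angles; "qvel": joint speeds; "joint_torque": joint torques, N m; "eef_pos": TCP position; "tcp_rot": TCP orientation; "ft_force": force on the tool from outside, world axes, zero at the start; "torque": the same for the moment, N m; "opening": opening from 0.0 (shut) to 1.0 (fully open).
Only numpy, scipy, OpenCV 4.12 (cv2) and the standard library are available. Lean on these libraries where they do the work, as an engineer would, in place of code of your own. Each camera call takes 0.05 s, during which the arm holds its last target.

## Working session

There is one attempt and no reset: what is moved stays moved. The work goes in short steps, Python scripts to look and compute and a shell command to move; the robot and the scene stay as the last step left them, time stands still between calls to the robot, and variables do not carry over. Pictures are saved under pics/ and viewed, and the job is handed in when it is done.

```bash
ls; mkdir -p pics
python3 - <<'E'
from workcell import *
import cv2,numpy as np
np.set_printoptions(precision=4,suppress=True)
for n in("side","top"):
    cv2.imwrite(f"pics/{n}0.png",snapshot(n)[:,:,::-1])
    p=camera_params(n);print(np.array(p["camera_matrix"]),np.array(p["pose"]))
s=observe();print(s,grip_depth)
E
```

```text
pics
[[441.9235   0.     318.421 ]
 [  0.     441.9235 196.5387]
 [  0.       0.       1.    ]] [[-0.9988 -0.0329  0.037   0.5031]
 [-0.0492  0.7522 -0.6571  0.6825]
 [-0.0062 -0.6582 -0.7529  0.9417]
 [ 0.      0.      0.      1.    ]]
[[433.6306   0.     322.7897]
 [  0.     433.6306 196.6622]
 [  0.       0.       1.    ]] [[ 0.0032 -0.9918  0.1277  0.415 ]
 [-0.9998 -0.0059 -0.021  -0.0447]
 [ 0.0216 -0.1276 -0.9916  1.0977]
 [ 0.      0.      0.      1.    ]]
{'t': 0.1, 'joint_positions': array([60.7223, 19.1272,  2.2836, 84.005 , -0.7683, 76.9639, -3.3527]), 'qvel': array([ 0.0591, -0.0247, -0.0501, -0.17  , -0.0037,  0.0503, -0.0734]), 'joint_torque': array([  0.0039, -66.002 ,   1.3702, -40.648 ,   0.017 ,   0.009 ,
         0.0001]), 'eef_pos': array([ 0.26  , -0.5953,  0.2305]), 'tcp_rot': array([[-0.0006,  0.4002, -0.9164],
       [ 0.0013, -0.9164, -0.4002],
       [-1.    , -0.0014,  0.0001]]), 'ft_force': array([ 0.4928, -0.6779, -0.0053]), 'torque': array([ 0.0189,  0.0174, -0.0129]), 'opening': 0.9986645121008986} 0.0187
```

View pics/side0.png

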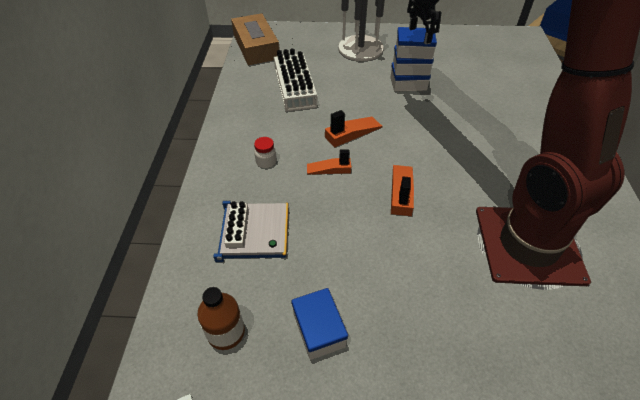

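View pics/top0.png

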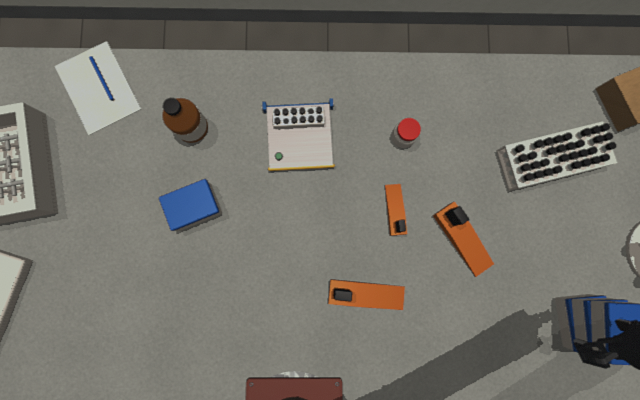

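Top view: the three orange wedges are at (396,210), (464,238) and (366,295). The one at (396,210) looks smallest. The tray's yellow edge runs about (268,170)-(333,167), and the hinge is at the top, near row 103. I'll enlarge and measure.

```bash
cat > h.py <<'E'
from workcell import *
import cv2,numpy as np
np.set_printoptions(precision=4,suppress=True)
def px2w(n,uv,z):
    p=camera_params(n);K=np.array(p["camera_matrix"]);T=np.array(p["pose"])
    uv=np.atleast_2d(np.array(uv,float))
    d=(np.linalg.inv(K)@np.c_[uv,np.ones(len(uv))].T).T@T[:3,:3].T
    return T[:3,3]+d*((z-T[2,3])/d[:,2])[:,None]
def w2px(n,X):
    p=camera_params(n);K=np.array(p["camera_matrix"]);T=np.array(p["pose"])
    c=(np.atleast_2d(X)-T[:3,3])@T[:3,:3];q=c@K.T
    return q[:,:2]/q[:,2:]
E
python3 - <<'E'
from h import *
im=cv2.imread("pics/top0.png")
hsv=cv2.cvtColor(im,cv2.COLOR_BGR2HSV)
m=cv2.inRange(hsv,(4,150,100),(16,255,255))
n,l,st,c=cv2.connectedComponentsWithStats(m)
for i in range(1,n):
    if st[i,4]>150:
        pts=np.argwhere(l==i)[:,::-1].astype(np.float32)
        r=cv2.minAreaRect(pts);w=px2w("top",cv2.boxPoints(r),0.012)
        print(st[i],r,np.linalg.norm(w[0]-w[1]),np.linalg.norm(w[1]-w[2]));print(w[:,:2])
y=cv2.inRange(hsv,(18,130,120),(32,255,255))
p=np.argwhere(y)[:,::-1];print(len(p),p.min(0),p.max(0))
cr=np.hstack([cv2.resize(im[170:320,320:500],None,fx=3,fy=3,interpolation=cv2.INTER_CUBIC)[:,:540]])
cv2.imwrite("pics/c1.png",cr)
cv2.imwrite("pics/c2.png",cv2.resize(im[90:180,255:345],None,fx=6,fy=6,interpolation=cv2.INTER_CUBIC))
s=cv2.imread("pics/side0.png")
cv2.imwrite("pics/c3.png",cv2.resize(s[100:270,200:420],None,fx=3.5,fy=3.5,interpolation=cv2.INTER_CUBIC))
E
```

```text
[385 184  22  51 673] ((395.6539001464844, 209.23080444335938), (50.73020553588867, 16.124515533447266), 82.87498474121094) 0.04129401528327992 0.1284250352049118
[[ 0.5855 -0.2245]
 [ 0.5909 -0.2654]
 [ 0.4632 -0.2787]
 [ 0.458  -0.2384]]
[ 436  202   58   75 1387] ((465.05670166015625, 238.24740600585938), (74.42855834960938, 23.59861183166504), 57.65255355834961) 0.061186748845934016 0.18371781638247328
[[ 0.5146 -0.3519]
 [ 0.5471 -0.4038]
 [ 0.3895 -0.4982]
 [ 0.3583 -0.4467]]
[ 329  280   75   30 1550] ((366.1024475097656, 294.8729553222656), (74.60145568847656, 24.173044204711914), 5.19442892074585) 0.05824535028665059 0.18429876865603795
[[ 0.2912 -0.0809]
 [ 0.3492 -0.0862]
 [ 0.3331 -0.2698]
 [ 0.2751 -0.2632]]
98 [268 165] [334 170]
```

View pics/c1.png

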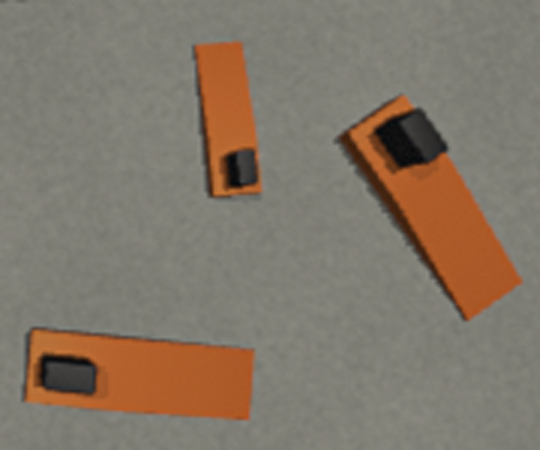

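View pics/c2.png

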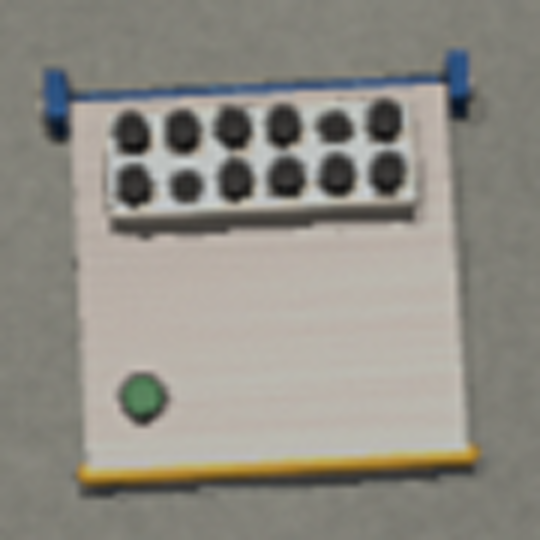

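View pics/c3.png

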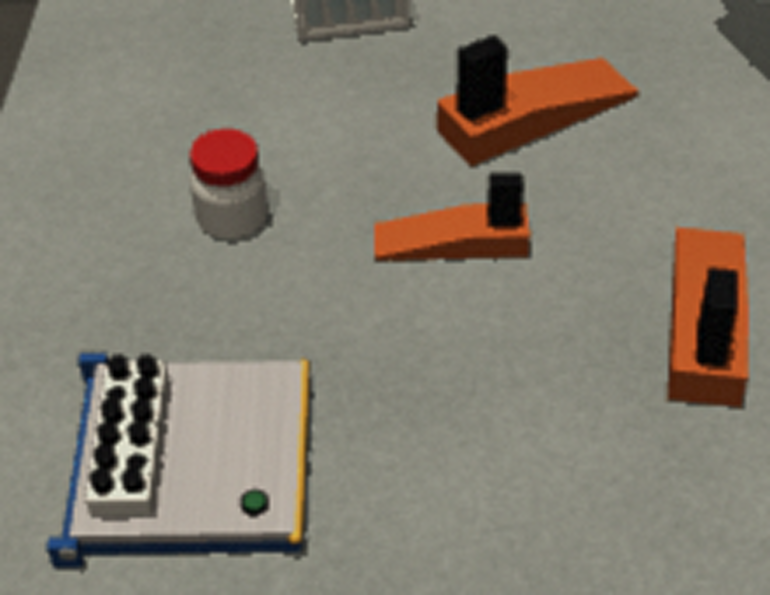

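Confirmed: (396,210) measures 128x41 mm against about 184x60 for the other two, so it's the smallest. Its handle is at the end near the robot and the nose points to +x. Next I'll fit the poses by model.

```bash
cat >> h.py <<'E'
from scipy.optimize import minimize
S=8
def hullmask(pts,shape,org):
    h=cv2.convexHull(((pts-org+0.5)*S*16).astype(np.int32).reshape(-1,1,2))
    m=np.zeros(shape,np.uint8);cv2.fillConvexPoly(m,h,1,shift=4);return m
def wedge_pts(x,y,a,z=0):
    P=[]
    for X,Z in((62,0),(62,5),(-18,25),(-68,25),(-68,0)):
        for Y in(-20,20):P.append([X,Y,Z])
    P=np.array(P)/1000;c,s=np.cos(a),np.sin(a)
    return P@np.array([[c,s,0],[-s,c,0],[0,0,1]])+[x,y,z]
def wedge_mask(n,im,roi):
    x0,y0,x1,y1=roi
    big=cv2.resize(im[y0:y1,x0:x1],None,fx=S,fy=S,interpolation=cv2.INTER_CUBIC)
    m=cv2.inRange(cv2.cvtColor(big,cv2.COLOR_BGR2HSV),(3,130,60),(18,255,255))
    k,l,st,_=cv2.connectedComponentsWithStats(m);i=1+np.argmax(st[1:,4])
    pts=np.argwhere(l==i)[:,::-1].astype(np.int32)
    h=cv2.convexHull(pts.reshape(-1,1,2));o=np.zeros(m.shape,np.uint8);cv2.fillConvexPoly(o,h,1)
    return o
def fit_wedge(ims,rois,g):
    ms={n:wedge_mask(n,ims[n],rois[n]) for n in ims}
    def cost(p):
        c=0
        for n,m in ms.items():
            q=hullmask(w2px(n,wedge_pts(*p)),m.shape,np.array(rois[n][:2]))
            c+=1-(m&q).sum()/(m|q).sum()
        return c
    r=minimize(cost,g,method="Nelder-Mead",options=dict(initial_simplex=[g]+[np.array(g)+d for d in np.diag([.006,.006,.05])],xatol=1e-5,fatol=1e-5))
    return r.x,r.fun
E
python3 - <<'E'
from h import *
ims={n:cv2.imread(f"pics/{n}0.png") for n in("top","side")}
R={"top":(375,175,417,245),"side":(298,140,362,182)}
for sel in(["top"],["side"],["top","side"]):
    x,f=fit_wedge({n:ims[n] for n in sel},R,[.52,-.25,.1]);print(sel,x[:2],np.degrees(x[2]),f)
c,s=np.cos(x[2]),np.sin(x[2]);print("grip",x[0]-.048*c,x[1]-.048*s)
# handle check
for n in R: print(n,"handle top ctr px",w2px(n,[x[0]-.048*c,x[1]-.048*s,.072]))
# yellow bar line by view
for n in("top","side"):
    im=ims[n]; x0,y0=(255,155) if n=="top" else (275,195)
    roi=im[y0:y0+25,x0:x0+90] if n=="top" else im[y0:y0+70,x0:x0+25]
    big=cv2.resize(roi,None,fx=8,fy=8,interpolation=cv2.INTER_CUBIC)
    m=cv2.inRange(cv2.cvtColor(big,cv2.COLOR_BGR2HSV),(17,110,90),(33,255,255))
    p=np.argwhere(m)[:,::-1].astype(np.float32)
    r=cv2.minAreaRect(p);b=(cv2.boxPoints(r)+.5)/8-.5+[x0,y0]
    b=b[np.argsort(b[:,1 if n=="side" else 0])]
    e=np.array([b[:2].mean(0),b[2:].mean(0)])
    for z in(.017,.020,.023,.026):
        w=px2w(n,e,z);d=w[1]-w[0];print(n,e.tolist(),z,w[:,:2].tolist(),"L",np.linalg.norm(d),"mid",w.mean(0)[:2],"ang",np.degrees(np.arctan2(-d[0],-d[1]) if 0 else np.arctan2(d[0],-d[1])))
E
```

```text
['top'] [ 0.5282 -0.2511] 5.128675962524505 0.028566393514847133
['side'] [ 0.5285 -0.2517] 4.553031662868158 0.010102017909256467
['top', 'side'] [ 0.5283 -0.2514] 4.936179071495729 0.047323086239661305
grip 0.4805214999082393 -0.2555322650719722
top handle top ctr px [[402.3093 224.9502]]
side handle top ctr px [[344.1807 150.4712]]
top [[267.43204402923584, 168.9571795463562], [334.4854202270508, 165.48889923095703]] 0.017 [[0.6239677189184487, 0.0725784155765618], [0.6341727064593082, -0.09701513941241466]] L 0.16990031096059854 mid [ 0.6291 -0.0122] ang 3.4435185067587146
top [[267.43204402923584, 168.9571795463562], [334.4854202270508, 165.48889923095703]] 0.02 [[0.6233876910810091, 0.07225285963637004], [0.6335643503443976, -0.0968699164061576]] L 0.16942868048265639 mid [ 0.6285 -0.0123] ang 3.4435185067586875
top [[267.43204402923584, 168.9571795463562], [334.4854202270508, 165.48889923095703]] 0.023 [[0.6228076632435695, 0.0719273036961783], [0.6329559942294871, -0.09672469339990056]] L 0.1689570500047143 mid [ 0.6279 -0.0124] ang 3.4435185067586955
top [[267.43204402923584
[... 517 characters left out ...]
 [283.6172504425049, 254.59688568115234]] 0.02 [[0.6312332252872088, -0.0978851978838704], [0.6254340495813685, 0.07327730194215853]] L 0.1712607129074341 mid [ 0.6283 -0.0123] ang -178.05949761063297
side [[287.81200408935547, 202.1624608039856], [283.6172504425049, 254.59688568115234]] 0.023 [[0.6308160434522756, -0.09534514714746922], [0.6250357437889477, 0.07526022684083244]] L 0.17070326739077418 mid [ 0.6279 -0.01  ] ang -178.05949761063297
side [[287.81200408935547, 202.1624608039856], [283.6172504425049, 254.59688568115234]] 0.026 [[0.6303988616173423, -0.09280509641106793], [0.6246374379965269, 0.07724315173950635]] L 0.17014582187411414 mid [ 0.6275 -0.0078] ang -178.05949761063306
```

Run:
```python
from h import *
c=lambda p:(np.array(p,float)+.5)/6-.5+[255,90]
for a,b in(((85,465),(72,100)),((468,450),(450,85))):
    w=px2w("top",c([a,b]),.025);d=w[1]-w[0];print("top side",np.degrees(np.arctan2(d[1],d[0])),np.linalg.norm(d))
w=px2w("top",c([(72,97),(450,82)]),.027);d=w[1]-w[0];print("back",np.degrees(np.arctan2(d[0],-d[1])),w.mean(0))
c=lambda p:(np.array(p,float)+.5)/3.5-.5+[200,100]
w=px2w("side",c([(298,540),(75,545)]),.025);d=w[1]-w[0];print("side near",np.degrees(np.arctan2(d[1],d[0])),np.linalg.norm(d))
w=px2w("side",c([(302,360),(100,360)]),.025);d=w[1]-w[0];print("side far",np.degrees(np.arctan2(d[1],d[0])))
s=observe();
# target
g=np.array([.4805,-.2555]);print(s['eef_pos'][:2],g-s['eef_pos'][:2])
```

```text
top side 3.0923591270820947 0.15834157974517607
top side 2.795055477818257 0.15905928877392797
back 2.975380686594212 [ 0.7901 -0.0036  0.027 ]
side near 4.113541626106199 0.15742694201287058
side far 2.5152982716693955
[ 0.26   -0.5953] [0.2205 0.3398]
```

```bash
cat >> h.py <<'E'
def rel(target,yangle):
    "target TCP xyz, desired world angle of tool y (deg) -> units"
    s=observe();R=np.array(s['tcp_rot']);d=R.T@(np.array(target)-s['eef_pos'])/.025
    a=np.degrees(np.arctan2(R[1,1],R[0,1]));r=(-(yangle-a)+180)%360-180
    print("pos",s['eef_pos'],"yang %.2f"%a,"tilt",R[:,0],"F",s['ft_force'],"open %.3f t %.2f"%(s['opening'],s['t']));print("rows",np.round(d,3),"roll %.3f"%(r/10))
E
python3 -c "
from h import *
rel([.4805,-.2555,.231],-85.1)"
```

```text
pos [ 0.26   -0.5953  0.2305] yang -66.41 tilt [-0.0006  0.0013 -1.    ] F [ 0.4928 -0.6779 -0.0053] open 0.999 t 0.10
rows [ -0.008  -8.926 -13.523] roll 1.869
```

```bash
python3 -m pendant '[[[0,-1.2,-1.8],0.3],[[0,-2.5,-3.8],0.6],[[0,-3.9,-5.9],0.9],[[0,-5.3,-8.0],1.2],[[0,-6.6,-10.0],1.5],[[0,-7.8,-11.8],1.8],[[0,-8.93,-13.5],1.87],[[0,-8.93,-13.5],1.87]]' 85; python3 -c "
from h import *
rel([.4805,-.2555,.1],-85.1)
cv2.imwrite('pics/s1.png',cv2.resize(snapshot('side')[60:260,220:480,::-1],None,fx=3,fy=3))"
```

```text
t: 1.1
eef_pos: [0.4823, -0.2514, 0.2311]
tcp_rot: [[0.0, 0.093, -0.996], [0.002, -0.996, -0.093], [-1.0, -0.002, -0.001]]
ft_force: [0.5, -0.2, 0.3]
opening: 0.995
pos [ 0.4823 -0.2514  0.2311] yang -84.69 tilt [ 0.0004  0.0016 -1.    ] F [ 0.4653 -0.176   0.276 ] open 0.995 t 1.10
rows [5.244 0.167 0.09 ] roll 0.041
```

View pics/s1.png

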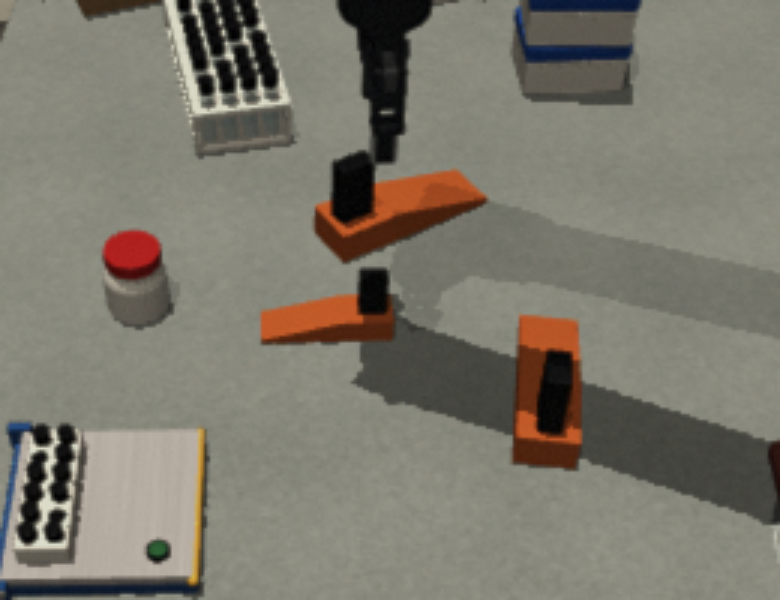

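The gripper is above the small wedge (handle at crop (373,290)) and everything else is undisturbed. Descending.

```bash
python3 -m pendant '[[[1.2,0.05,0],0],[[2.5,0.05,0],0],[[3.8,0.05,0],0],[[5.0,0.05,0],0.02],[[5.2,0.05,0],0.02],[[5.2,0.05,0],0.02]]'; python3 -c "
from h import *
rel([.4805,-.2555,.031],-85.1)
cv2.imwrite('pics/s2.png',cv2.resize(snapshot('side')[80:240,260:460,::-1],None,fx=4,fy=4))
cv2.imwrite('pics/t2.png',cv2.resize(snapshot('top')[150:300,320:480,::-1],None,fx=4,fy=4))"
```

```text
t: 1.9
eef_pos: [0.48, -0.2581, 0.1018]
tcp_rot: [[-0.0, 0.081, -0.997], [-0.0, -0.997, -0.081], [-1.0, 0.0, 0.0]]
ft_force: [0.8, -0.6, 0.2]
opening: 0.999
pos [ 0.48   -0.2581  0.1018] yang -85.37 tilt [-0.0001 -0.0002 -1.    ] F [ 0.8166 -0.6279  0.156 ] open 0.999 t 1.90
rows [ 2.832 -0.102 -0.03 ] roll -0.027
```

View pics/s2.png

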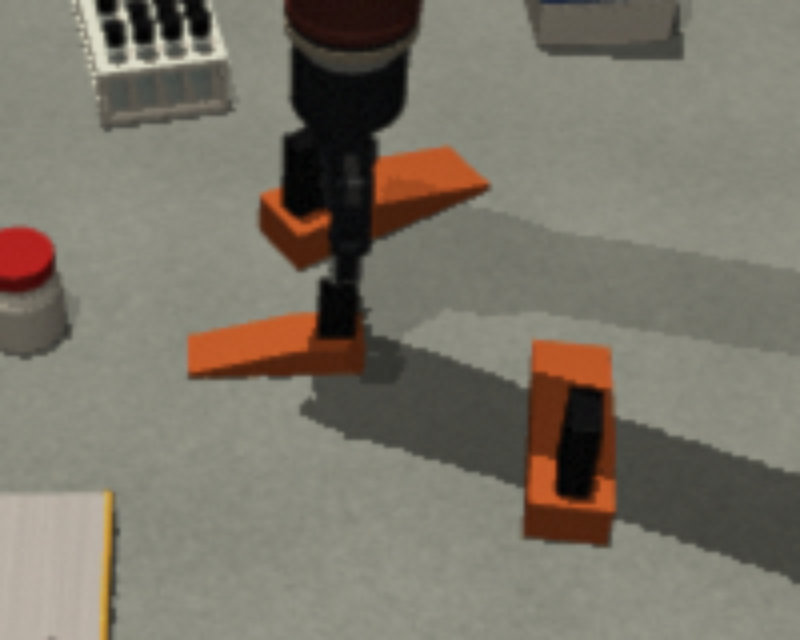

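View pics/t2.png

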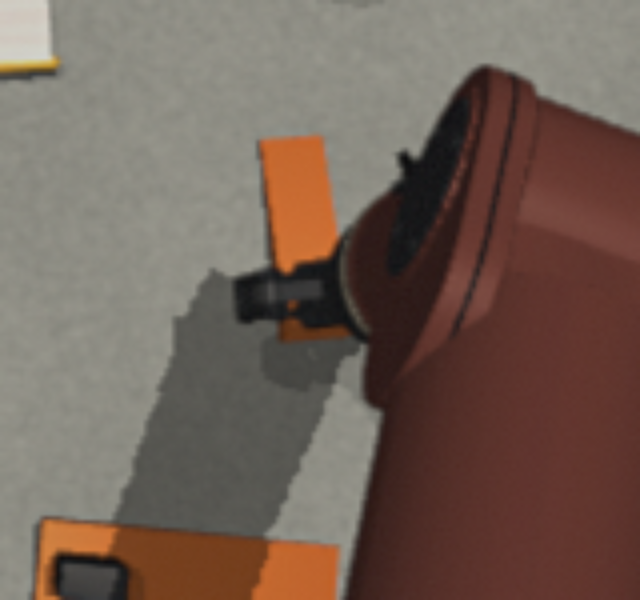

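The fingers straddle the handle (top crop, around (290,290)). I'll lower to z=0.031 and close.

```bash
python3 -m pendant '[[[0.6,-0.1,-0.03],0],[[1.2,-0.1,-0.03],0],[[1.9,-0.1,-0.03],0],[[2.5,-0.1,-0.03],0],[[2.82,-0.1,-0.03],0],[[2.82,-0.1,-0.03],0]]'; python3 -c "
from h import *
rel([.4805,-.2555,.031],-85.1)"; python3 -m pendant '[[[0,0,0],0],[[0,0,0],0],[[0,0,0],0],[[0,0,0],0],[[0,0,0],0],[[0,0,0],0],[[0,0,0],0],[[0,0,0],0]]' 0;python3 -c "
from h import *
rel([.4805,-.2555,.031],-85.1)"
```

```text
t: 2.75
eef_pos: [0.4803, -0.2545, 0.0301]
tcp_rot: [[-0.001, 0.082, -0.997], [0.001, -0.997, -0.082], [-1.0, -0.001, 0.001]]
ft_force: [0.2, -0.5, -0.5]
opening: 0.999
pos [ 0.4803 -0.2545  0.0301] yang -85.30 tilt [-0.0012  0.0007 -1.    ] F [ 0.1774 -0.4633 -0.4504] open 0.999 t 2.75
rows [-0.038  0.042 -0.003] roll -0.020
t: 3.75
eef_pos: [0.4809, -0.2548, 0.0311]
tcp_rot: [[0.0, 0.082, -0.997], [-0.0, -0.997, -0.082], [-1.0, 0.0, -0.0]]
ft_force: [-1.0, 0.6, 5.4]
opening: 0.18
pos [ 0.4809 -0.2548  0.0311] yang -85.31 tilt [ 0.0003 -0.0002 -1.    ] F [-1.0361  0.6266  5.4119] open 0.180 t 3.75
rows [0.003 0.028 0.018] roll -0.021
```

Gripped: opening is 0.18, about 15.4 mm. I'll lift slightly and carry it sideways to a staging point in front of the tray's middle.

```bash
python3 -m pendant '[[[-0.15,0,0],0],[[-0.4,0,0],0],[[-0.5,0,0],0],[[-0.5,0,0],0]]'; python3 -c "
from h import *
rel([.4832,-.0194,.0435],-87)"
```

```text
t: 4.25
eef_pos: [0.4808, -0.2547, 0.0435]
tcp_rot: [[0.0, 0.082, -0.997], [-0.0, -0.997, -0.082], [-1.0, 0.0, -0.0]]
ft_force: [0.6, -0.1, -1.5]
opening: 0.18
pos [ 0.4808 -0.2547  0.0435] yang -85.31 tilt [ 0.0003 -0.0002 -1.    ] F [ 0.6058 -0.1294 -1.5358] open 0.180 t 4.25
rows [ 0.001 -9.374 -0.864] roll 0.169
```

```bash
python3 -m pendant '[[[0,-0.8,-0.1],0],[[0,-2.2,-0.2],0.05],[[0,-3.8,-0.35],0.1],[[0,-5.4,-0.5],0.15],[[0,-7,-0.65],0.17],[[0,-8.4,-0.8],0.17],[[0,-9.37,-0.86],0.17],[[0,-9.37,-0.86],0.17]]';  python3 -m pendant '[[[0,0,0],0],[[0,0,0],0]]'; python3 -c "
from h import *
rel([.4832,-.0194,.0435],-87)
for n,r in(('top',(120,320,240,400)),('side',(140,290,190,430))):
  im=snapshot(n)[:,:,::-1];cv2.imwrite(f'pics/{n}3f.png',im);cv2.imwrite(f'pics/{n}3.png',cv2.resize(im[r[0]:r[1],r[2]:r[3]],None,fx=3,fy=3,interpolation=cv2.INTER_CUBIC))
"
```

```text
t: 5.25
eef_pos: [0.4825, -0.0162, 0.0433]
tcp_rot: [[-0.0, 0.057, -0.998], [0.001, -0.998, -0.057], [-1.0, -0.001, 0.0]]
ft_force: [0.6, -0.8, -2.3]
opening: 0.179
t: 5.5
eef_pos: [0.4828, -0.0201, 0.0432]
tcp_rot: [[-0.0, 0.051, -0.999], [-0.0, -0.999, -0.051], [-1.0, 0.0, 0.0]]
ft_force: [0.2, 0.2, -1.3]
opening: 0.181
pos [ 0.4828 -0.0201  0.0432] yang -87.08 tilt [-0.0003 -0.0002 -1.    ] F [ 0.2241  0.1884 -1.3345] open 0.181 t 5.50
rows [-0.012 -0.029 -0.017] roll -0.008
```

View pics/top3.png

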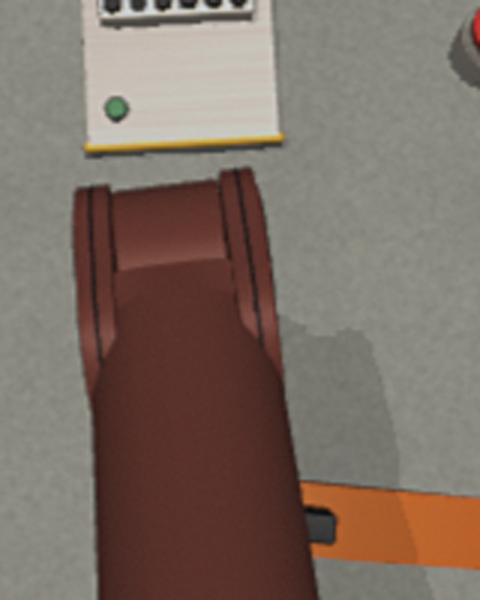

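View pics/side3.png

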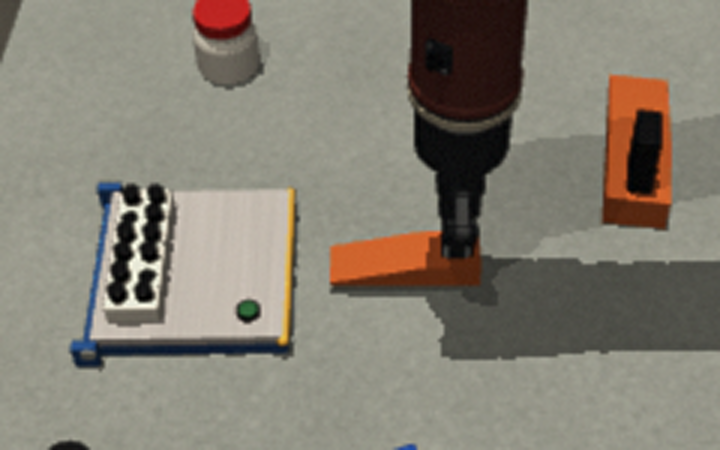

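The wedge hangs in front of the tray's middle, nose towards the yellow edge (side crop: nose (331,265), edge about (290,265)). I'll set it down on the bench and fit it in the side view.

```bash
python3 -m pendant '[[[0.2,-0.02,0],0],[[0.35,-0.02,0],0],[[0.45,-0.02,0],0],[[0.5,-0.02,0],0],[[0.5,-0.02,0],0]]'; python3 -c "
from h import *
rel([.4832,-.0194,.031],-87)
im=np.ascontiguousarray(snapshot('side')[:,:,::-1]);cv2.imwrite('pics/side4f.png',im)
x,f=fit_wedge({'side':im},{'side':(380//1,210,465,245)} if 0 else {'side':(292,208,356,245)},[.53,-.017,.052]);print(x[:2],np.degrees(x[2]),f)
c,s=np.cos(x[2]),np.sin(x[2]);print('nose',x[0]+.062*c,x[1]+.062*s,'grip',x[0]-.048*c,x[1]-.048*s)
a=np.radians(3);v=np.array([x[0]-.628,x[1]+.0118]);print('lateral off mm',1e3*(-v[0]*np.sin(a)+v[1]*np.cos(a)))
cv2.imwrite('pics/s4.png',cv2.resize(im[190:260,210:370],None,fx=5,fy=5,interpolation=cv2.INTER_CUBIC))
"
```

```text
t: 6.22
eef_pos: [0.4829, -0.019, 0.0311]
tcp_rot: [[-0.0, 0.052, -0.999], [-0.0, -0.999, -0.052], [-1.0, 0.0, 0.0]]
ft_force: [-4.5, 0.3, 4.4]
opening: 0.18
pos [ 0.4829 -0.019   0.0311] yang -87.01 tilt [-0.0002 -0.0001 -1.    ] F [-4.4936  0.3274  4.3522] open 0.180 t 6.22
rows [ 0.003  0.018 -0.011] roll -0.001
[ 0.5308 -0.017 ] 2.7943075990797297 0.03317508760031651
nose 0.5927232869993005 -0.013934638531462209 grip 0.48285407857315477 -0.0192971976045311
lateral off mm -0.06289245582465161
```

View pics/s4.png

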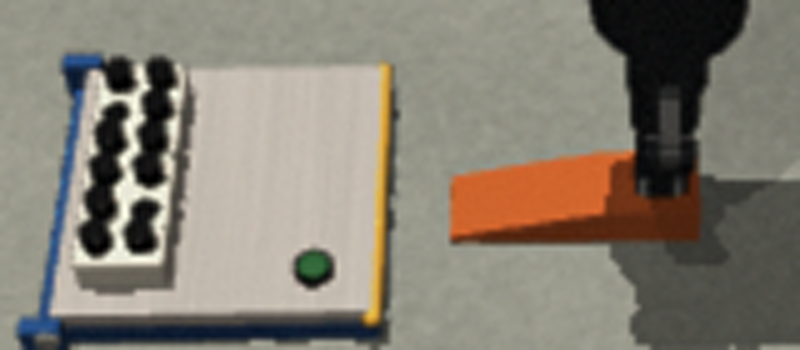

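Flat on the bench, yaw 2.8° against the 3.0° wanted, lateral offset about 0. I expect contact after 63–87 mm of travel, so I'll slide 52 mm and then feel my way in small steps.

```bash
python3 -m pendant '[[[0,0,-0.2],0],[[0,0,-0.5],0],[[0,0,-0.9],0],[[0,0,-1.3],0],[[0,0,-1.7],0],[[0,0,-2.0],0],[[0,0,-2.1],0],[[0,0,-2.1],0]]' ; python3 -m pendant '[[[0,0,-0.04],0],[[0,0,-0.08],0],[[0,0,-0.12],0],[[0,0,-0.16],0]]'; python3 -c "
from h import *
rel([.5466,-.016,.031],-87)"
```

```text
t: 7.28
eef_pos: [0.5359, -0.0161, 0.0311]
tcp_rot: [[0.001, 0.052, -0.999], [0.0, -0.999, -0.052], [-1.0, -0.0, -0.001]]
ft_force: [-2.6, -0.1, 4.6]
opening: 0.182
t: 7.78
eef_pos: [0.5393, -0.016, 0.0311]
tcp_rot: [[-0.0, 0.052, -0.999], [-0.0, -0.999, -0.052], [-1.0, 0.0, 0.0]]
ft_force: [-5.6, -0.4, 7.5]
opening: 0.178
pos [ 0.5393 -0.016   0.0311] yang -87.01 tilt [-0.0003 -0.0001 -1.    ] F [-5.588  -0.4268  7.4797] open 0.178 t 7.78
rows [ 0.003  0.016 -0.291] roll -0.001
```

```bash
python3 -m pendant '[[[-0.01,0,-0.02],0],[[-0.01,0,-0.04],0],[[-0.01,0,-0.06],0],[[-0.01,0,-0.08],0]]'|egrep 'eef|force'; python3 -m pendant '[[[0,0,-0.04],0],[[0,0,-0.08],0],[[0,0,-0.12],0]]'|egrep 'eef|force'; python3 -m pendant '[[[0,0,-0.04],0],[[0,0,-0.08],0],[[0,0,-0.12],0]]'|egrep 'eef|force'; python3 -c "
from h import *
im=np.ascontiguousarray(snapshot('side')[:,:,::-1])
cv2.imwrite('pics/s5.png',cv2.resize(im[190:260,210:370],None,fx=5,fy=5,interpolation=cv2.INTER_CUBIC))
"
```

```text
eef_pos: [0.5414, -0.0159, 0.0311]
ft_force: [-3.0, -0.4, 5.8]
eef_pos: [0.5445, -0.0157, 0.0311]
ft_force: [-3.4, 0.0, 5.8]
eef_pos: [0.5474, -0.0156, 0.0311]
ft_force: [-4.5, -0.7, 4.9]
```

View pics/s5.png

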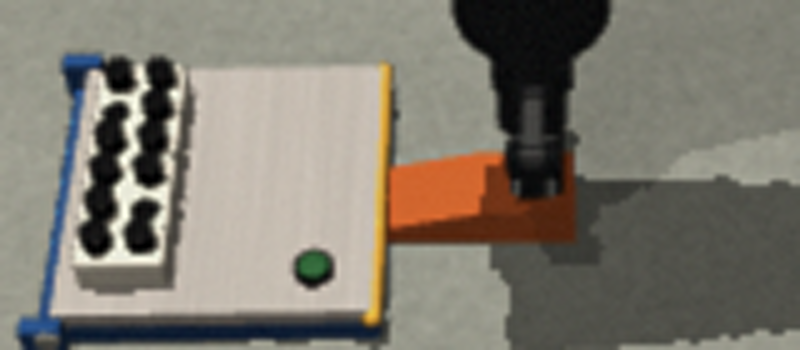

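The nose is now under the yellow edge (crop (390,205)) with no contact yet. I'll feel onwards in 2 mm steps, tracking the edge by image registration as well.

```bash
cat >> h.py <<'E'
def edge_shift(im):
    "sub-pixel motion of yellow edge ends vs pre-contact side image"
    ref=cv2.imread("pics/side4f.png");o=[]
    for (x0,y0,x1,y1) in((268,196,294,212),(262,244,292,262),(250,236,280,256)): # far corner, near corner, green dot
        a=cv2.cvtColor(ref[y0:y1,x0:x1],cv2.COLOR_BGR2GRAY);b=cv2.cvtColor(im[y0:y1,x0:x1],cv2.COLOR_BGR2GRAY)
        M=np.eye(2,3,dtype=np.float32)
        try: _,M=cv2.findTransformECC(a,b,M,cv2.MOTION_TRANSLATION,(3,200,1e-6),None,3);o.append(M[:,2].round(2).tolist())
        except cv2.error: o.append(None)
    return o
E
for i in 1; do :; done
python3 -m pendant '[[[0,0,-0.03],0],[[0,0,-0.06],0],[[0,0,-0.08],0]]'|egrep 'eef|force'; python3 -m pendant '[[[0,0,-0.03],0],[[0,0,-0.06],0],[[0,0,-0.08],0]]'|egrep 'eef|force';python3 -m pendant '[[[0,0,-0.03],0],[[0,0,-0.06],0],[[0,0,-0.08],0]]'|egrep 'eef|force'; python3 -c "
from h import *
im=np.ascontiguousarray(snapshot('side')[:,:,::-1]);cv2.imwrite('pics/side6f.png',im);print(edge_shift(im))
p=w2px('side',[[.628,-.0118,.018],[.628,-.0118,.023],[.628,.065,.018],[.628,.065,.023]]);print(p)"
```

```text
eef_pos: [0.5494, -0.0155, 0.0311]
ft_force: [-3.7, -0.6, 4.4]
eef_pos: [0.5514, -0.0154, 0.0311]
ft_force: [-3.8, -0.8, 4.9]
eef_pos: [0.5534, -0.0152, 0.0311]
ft_force: [-4.3, 0.0, 5.8]
[[-0.009999999776482582, -0.0], [0.009999999776482582, 0.009999999776482582], [0.009999999776482582, 0.0]]
[[285.9724 227.7222]
 [285.8544 226.5622]
 [282.9822 252.2314]
 [282.8487 251.102 ]]
```

No contact yet, and the registration noise is about 0.01 px (5 mm of lift would be about 1.15 px).

```bash
python3 -m pendant '[[[0,0,-0.03],0],[[0,0,-0.06],0],[[0,0,-0.08],0]]'|egrep 'eef|force'; python3 -m pendant '[[[0,0,-0.03],0],[[0,0,-0.06],0],[[0,0,-0.08],0]]'|egrep 'eef|force';python3 -c "
from h import *
im=np.ascontiguousarray(snapshot('side')[:,:,::-1]);print(edge_shift(im))";python3 -m pendant '[[[0,0,-0.03],0],[[0,0,-0.06],0],[[0,0,-0.08],0]]'|egrep 'eef|force'; python3 -m pendant '[[[0,0,-0.03],0],[[0,0,-0.06],0],[[0,0,-0.08],0]]'|egrep 'eef|force'; python3 -c "
from h import *
im=np.ascontiguousarray(snapshot('side')[:,:,::-1]);print(edge_shift(im))"
```

```text
eef_pos: [0.5554, -0.0151, 0.0311]
ft_force: [-2.8, 0.1, 5.4]
eef_pos: [0.5566, -0.0151, 0.0311]
ft_force: [-9.6, -1.2, 10.6]
[[-0.0, -0.019999999552965164], [0.0, 0.0], [-0.009999999776482582, 0.0]]
eef_pos: [0.5579, -0.0151, 0.0311]
ft_force: [-12.1, -0.1, 12.6]
eef_pos: [0.5599, -0.0151, 0.0311]
ft_force: [-12.2, -1.0, 12.6]
[[0.019999999552965164, -0.1899999976158142], [-0.03999999910593033, -0.10000000149011612], [-0.05000000074505806, -0.17000000178813934]]
```

Contact at about x=0.557: the push rises to 12 N and the edge starts to rise. I need about 17 mm more, so I'll keep checking as I go.

```bash
python3 -m pendant '[[[0,0,-0.05],0],[[0,0,-0.1],0],[[0,0,-0.15],0],[[0,0,-0.2],0],[[0,0,-0.2],0]]'|egrep 'eef|force'; python3 -c "
from h import *
im=np.ascontiguousarray(snapshot('side')[:,:,::-1]);print(edge_shift(im))";python3 -m pendant '[[[0,0,-0.05],0],[[0,0,-0.1],0],[[0,0,-0.15],0],[[0,0,-0.2],0],[[0,0,-0.2],0]]'; python3 -c "
from h import *
im=np.ascontiguousarray(snapshot('side')[:,:,::-1]);print(edge_shift(im));cv2.imwrite('pics/side7f.png',im)
x,f=fit_wedge({'side':im},{'side':(286,208,356,245)},[.618,-.0127,.052]);print(x,f)
cv2.imwrite('pics/s7.png',cv2.resize(im[190:260,210:370],None,fx=5,fy=5,interpolation=cv2.INTER_CUBIC))"
```

```text
eef_pos: [0.5651, -0.0148, 0.0311]
ft_force: [-10.7, -1.6, 11.6]
[[0.029999999329447746, -0.10999999940395355], [-0.11999999731779099, -0.25999999046325684], [-0.20000000298023224, -0.3100000023841858]]
t: 13.15
eef_pos: [0.5701, -0.0146, 0.0311]
tcp_rot: [[-0.003, 0.052, -0.999], [-0.0, -0.999, -0.052], [-1.0, 0.0, 0.003]]
ft_force: [-10.5, -2.1, 12.6]
opening: 0.178
[[-0.17000000178813934, -0.27000001072883606], [-0.18000000715255737, -0.3799999952316284], [-0.20000000298023224, -0.41999998688697815]]
[ 0.6179 -0.0115  0.0585] 0.04062004978501921
```

View pics/s7.png

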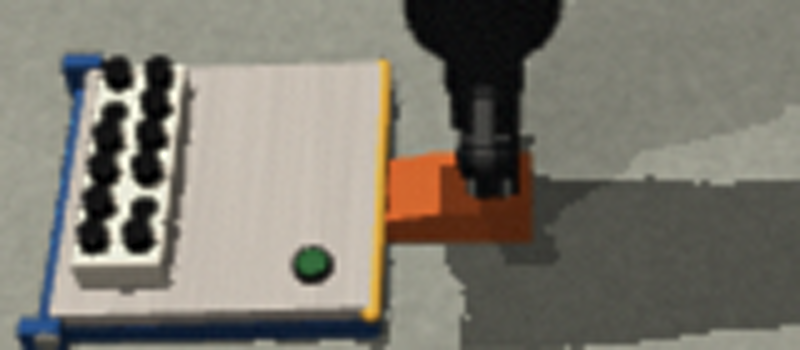

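Pushing steadily at 10–12 N. The ECC windows include static background, so they under-read the lift. I'll use colour centroids of the green dot and yellow bar with the calibrated model instead.

```bash
cat >> h.py <<'E'
def feats(im):
    f=im.astype(float);b,g,r=f[...,0],f[...,1],f[...,2]
    yy,xx=np.mgrid[:400,:640]
    wy=np.clip((r+g)/2-b-40,0,60)*(xx>265)*(xx<292)*(yy>196)*(yy<260)*(g>0.55*r)
    wg=np.clip(g-r-10,0,40)*(xx>255)*(xx<290)*(yy>230)*(yy<256)
    out=[]
    for w in(wy,wg): out+= [(w*xx).sum()/w.sum(),(w*yy).sum()/w.sum()]
    return np.array(out)
def model(h):
    a=np.radians(3);e=np.array([np.cos(a),np.sin(a),0]);n=np.array([-np.sin(a),np.cos(a),0]);th=np.arcsin(h/.16)
    H=np.array([.628,-.0118,.015])+.16*e
    def P(d,y,z): return H-e*(d*np.cos(th)+0*z)+n*y+np.array([0,0,1])*(d*np.sin(th)+z*np.cos(th))+e*z*np.sin(th)
    return np.r_[w2px('side',P(.16,0,.005))[0],w2px('side',P(.128,.055,.014))[0]]
def lift(im):
    d=feats(im)-feats(cv2.imread("pics/side4f.png"));g=(model(.005)-model(0))/5
    return d.round(3),"mm by yellow v %.2f, green v %.2f"%(d[1]/g[1],d[3]/g[3]),g.round(3)
E
python3 -c "
from h import *
for f in('side6f','side7f'):print(*lift(cv2.imread(f'pics/{f}.png')))
print(feats(cv2.imread('pics/side4f.png')),model(0))"
```

```text
[ 0.064 -0.072 -0.033  0.06 ] mm by yellow v 0.31, green v -0.32 [-0.042 -0.232 -0.067 -0.184]
[-0.093 -0.966 -0.331  0.647] mm by yellow v 4.16, green v -3.51 [-0.042 -0.232 -0.067 -0.184]
[285.6156 229.2258 272.2427 242.9296] [285.9253 227.2591 272.0002 242.6301]
```

```bash
cat >> h.py <<'E'
def ssd_lift(im,ref=None):
    "photometric fit of lift: warp ref by hinge-rotation homography, compare on masked features"
    ref=cv2.imread("pics/side4f.png") if ref is None else ref
    a=np.radians(3);e=np.array([np.cos(a),np.sin(a),0]);n=np.array([-np.sin(a),np.cos(a),0]);H0=np.array([.628,-.0118,.015])+.16*e
    def pts(h):
        th=np.arcsin(h/.16);z=.010
        return np.array([w2px('side',H0-e*(d*np.cos(th)-z*np.sin(th))+n*y+np.array([0,0,d*np.sin(th)+z*np.cos(th)]))[0] for d,y in((.16,.08),(.16,-.08),(.02,.08),(.02,-.08))]).astype(np.float32)
    r={}
    masks={"green":(262,232,283,253),"bar_far":(280,198,293,206),"bar_near":(277,246,289,256),"dot+edge":(262,205,284,256)}
    g0=cv2.GaussianBlur(ref,(0,0),1.0).astype(np.float32);g1=cv2.GaussianBlur(im,(0,0),1.0).astype(np.float32)
    for k,(x0,y0,x1,y1) in masks.items():
        def c(h):
            W=cv2.warpPerspective(g1,cv2.getPerspectiveTransform(pts(0),pts(h)),(640,400),flags=cv2.INTER_CUBIC|cv2.WARP_INVERSE_MAP)
            A=g0[y0:y1,x0:x1]-g0[y0:y1,x0:x1].mean((0,1));B=W[y0:y1,x0:x1]-W[y0:y1,x0:x1].mean((0,1));return ((A-B)**2).mean()
        hs=np.arange(-.002,.0121,.00025);v=[c(h) for h in hs];i=int(np.argmin(v));r[k]=(round(hs[i]*1e3,2),round(v[i],1),round(v[8],1))
    return r
E
python3 -c "
from h import *
for f in('side6f','side7f'):print(ssd_lift(cv2.imread(f'pics/{f}.png')))
a=cv2.imread('pics/side4f.png');b=cv2.imread('pics/side7f.png')
cv2.imwrite('pics/cmp.png',np.hstack([cv2.resize(i[192:264,258:296],None,fx=8,fy=8,interpolation=cv2.INTER_NEAREST) for i in(a,b)]))"
```

```text
{'green': (np.float64(0.0), np.float32(0.4), np.float32(0.4)), 'bar_far': (np.float64(0.0), np.float32(0.3), np.float32(0.3)), 'bar_near': (np.float64(0.0), np.float32(0.4), np.float32(0.4)), 'dot+edge': (np.float64(0.0), np.float32(0.3), np.float32(0.3))}Traceback (most recent call last):
  File "<string>", line 3, in <module>
    for f in('side6f','side7f'):print(ssd_lift(cv2.imread(f'pics/{f}.png')))
                                      ~~~~~~~~^^^^^^^^^^^^^^^^^^^^^^^^^^^^^
  File "h.py", line 86, in ssd_lift
    hs=np.arange(-.002,.0121,.00025);v=[c(h) for h in hs];i=int(np.argmin(v));r[k]=(round(hs[i]*1e3,2),round(v[i],1),round(v[8],1))
                                        ~^^^
  File "h.py", line 84, in c
    W=cv2.warpPerspective(g1,cv2.getPerspectiveTransform(pts(0),pts(h)),(640,400),flags=cv2.INTER_CUBIC|cv2.WARP_INVERSE_MAP)
                                                                ~~~^^^
  File "h.py", line 78, in pts
    return np.array([w2px('side',H0-e*(d*np.cos(th)-z*np.sin(th))+n*y+np.array([0,0,d*np.sin(th)+z*np.cos(th)]))[0] for d,y in((.16,.08),(.16,-.08),(.02,.08),(.02,-.08))]).astype(np.float32)
                     ~~~~^^^^^^^^^^^^^^^^^^^^^^^^^^^^^^^^^^^^^^^^^^^^^^^^^^^^^^^^^^^^^^^^^^^^^^^^^^^^^^^^^^^^^^^
  File "h.py", line 10, in w2px
    p=camera_params(n);K=np.array(p["camera_matrix"]);T=np.array(p["pose"])
ValueError: time passes only in moves, steps and waits
```

```bash
python3 - <<'E'
s=open('h.py').read()
s=s.replace('def px2w','import functools,pickle,os\n_c=camera_params\nif not os.path.exists("cam.pkl"): pickle.dump({n:_c(n) for n in("top","side")},open("cam.pkl","wb"))\n_C=pickle.load(open("cam.pkl","rb"))\ncamera_params=lambda n:_C[n]\ndef px2w',1)
open('h.py','w').write(s)
E
python3 -c "
from h import *
s=observe();print(s['t'],s['eef_pos'],s['ft_force'])
for f in('side6f','side7f'):print({k:[float(q) for q in v] for k,v in ssd_lift(cv2.imread(f'pics/{f}.png')).items()})
a=cv2.imread('pics/side4f.png');b=cv2.imread('pics/side7f.png')
cv2.imwrite('pics/cmp.png',np.hstack([cv2.resize(i[192:264,258:296],None,fx=8,fy=8,interpolation=cv2.INTER_NEAREST) for i in(a,b)]))"
```

```text
13.2 [ 0.5701 -0.0145  0.0311] [-11.537   -0.7172  11.6712]
{'green': [0.0, 0.4000000059604645, 0.4000000059604645], 'bar_far': [0.0, 0.30000001192092896, 0.30000001192092896], 'bar_near': [0.0, 0.4000000059604645, 0.4000000059604645], 'dot+edge': [0.0, 0.30000001192092896, 0.30000001192092896]}
{'green': [3.5, 4.599999904632568, 115.9000015258789], 'bar_far': [1.75, 21.200000762939453, 29.399999618530273], 'bar_near': [3.0, 13.899999618530273, 98.0], 'dot+edge': [3.5, 2.700000047683716, 61.0]}
```

View pics/cmp.png

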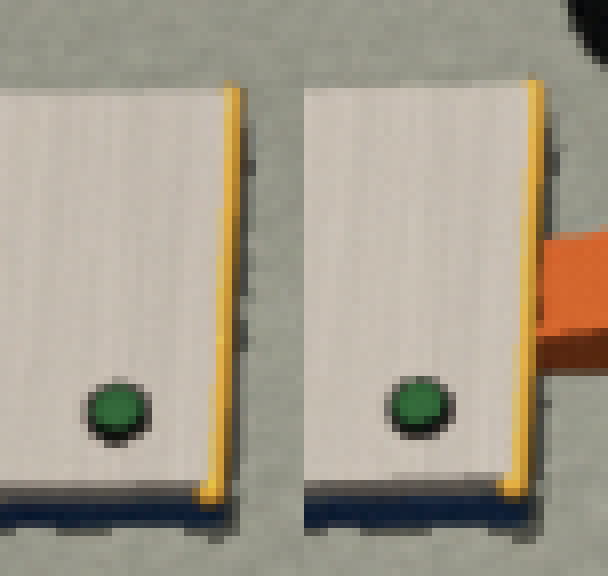

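Side by side, the edge has clearly risen. The fit gives 3.0–3.5 mm, agreeing with 13 mm of travel past contact (3.3 mm). The far-end window fits poorly, so I'm ignoring it. Another 6.5 mm to go.

```bash
python3 -m pendant '[[[0,0,-0.05],0],[[0,0,-0.1],0],[[0,0,-0.15],0],[[0,0,-0.2],0],[[0,0,-0.25],0],[[0,0,-0.26],0],[[0,0,-0.26],0],[[0,0,-0.26],0]]'; python3 -m pendant '[[[0,0,0],0],[[0,0,0],0],[[0,0,0],0],[[0,0,0],0]]'|egrep 'eef|force'; python3 -c "
from h import *
im=np.ascontiguousarray(snapshot('side')[:,:,::-1]);cv2.imwrite('pics/side8f.png',im)
print({k:[round(float(q),2) for q in v] for k,v in ssd_lift(im).items()})
x,f=fit_wedge({'side':im},{'side':(286,208,356,245)},[.6245,-.0127,.052]);print(x,f)
t=np.ascontiguousarray(snapshot('top')[:,:,::-1]);cv2.imwrite('pics/t8.png',t)
cv2.imwrite('pics/s8.png',cv2.resize(im[190:260,210:370],None,fx=5,fy=5,interpolation=cv2.INTER_CUBIC))"
```

```text
t: 14.2
eef_pos: [0.5765, -0.0142, 0.0311]
tcp_rot: [[-0.003, 0.052, -0.999], [-0.0, -0.999, -0.052], [-1.0, 0.0, 0.003]]
ft_force: [-10.3, -1.2, 11.9]
opening: 0.178
eef_pos: [0.5765, -0.0142, 0.0311]
ft_force: [-11.0, -0.6, 11.6]
{'green': [4.75, 3.6, 225.3], 'bar_far': [-1.75, 317.8, 380.2], 'bar_near': [4.0, 30.5, 197.1], 'dot+edge': [4.75, 2.5, 117.3]}
[ 0.6249 -0.0113  0.0576] 0.0360631566013393
```

View pics/s8.png

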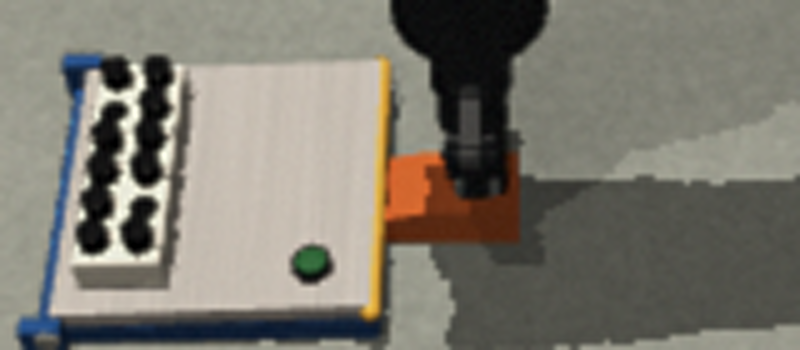

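View pics/t8.png

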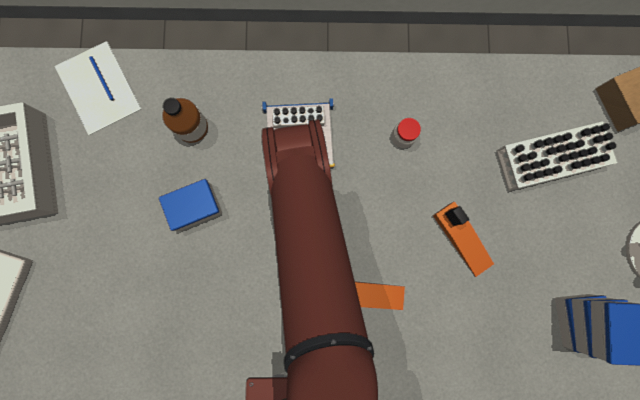

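The lift is about 4.75–4.9 mm and holding steady. The gripper is about 3 cm clear of the yellow edge, and the bystanders haven't moved. Handing in.

```bash
python3 -c "
from h import *
s=observe();print(s['t'],s['eef_pos'],s['ft_force'],s['opening']);print(job_done())"
```

```text
14.8 [ 0.5765 -0.0142  0.0311] [-11.2631  -1.7258  11.1943] 0.17651441604857876
the job is handed in; nothing more can be done
None
```

I gripped the smallest wedge by its handle, set it flat in front of the tray and pushed it thin end first under the middle of the yellow edge. I handed in at 14.8 s, still gripping it with the tray resting on it.

- **Lift:** about 4.75 mm by the image fit on the green dot and the tray top. Travel of 19–20 mm past first contact (gripper x ≈ 0.557 m) gives 4.9 mm. The near end of the yellow bar read 4.0 mm with a poorer fit, and I ignored the far-end window because its fit was bad.
- **Alignment:** before the push the wedge was at 2.8° against the tray's 3.0°, and less than 1 mm off the middle. The last side-view fit read 3.3° with the wedge partly hidden. The arm blocks the top view there, so I could not check it from above.
- **Force:** the wrist read about 11 N of push and 11–12 N upward, a little over the 10 N expected because I was also pressing the wedge onto the bench.
- **Surroundings:** the pictures show the fingers about 3 cm clear of the edge, and the other things look unmoved.

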